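# Load the drying cassette and hold it lifted out of its dock

## Robot

A 6-joint arm with a two-finger parallel gripper is mounted at the origin on the work surface. World frame = base frame: x ahead of the robot, y to its left, z up, the work surface at z = 0. Lengths are in m, angles in rad, forces in N, time in s.
With the tool pointing down it reaches from about 0.35 to 0.85 m from the base axis. Payload 8.1 kg.
Tool frame: the origin (TCP) lies between the finger pads; the fingertips stand 14 mm ahead of it and the grasp point (between the pads) lies 5 mm behind it; z points along the fingers, y is the line along which they close (so a half turn about z gives the same grasp; the last joint's range is limited). The gripper opens to 93 mm and grips with 3 to 60 N. Pads are 15 mm wide; open, the fingers measure 128 mm over their backs; the gripper's body (75 mm by 188 mm) begins 65 mm behind the grasp point.
Start: joints at [1.153, 0.13, 1.488, -0, 1.523, -0.085], TCP at [0.196, 0.567, 0.233] pointing down, gripper open.
Joint ranges: [-2.96, 2.96], [-0.89, 2.26], [0.02, 2.5], [-1.34, 4.48], [0, 2.73], [-2.66, 2.66]. Speed limits (rad/s): [2.39, 2.39, 2.79, 3.14, 3.14, 3.14].

## Interface

Orientations are given as a rotation vector (axis times angle).
In Python, from plant import robot gives the robot as it stands.
- The arm moves only by the tool arm_command, never from a script. Its argument "targets" is a list of rows, each an object of numbers: "x", "y", "z": the shift along the world's x, y, z in units of 500 mm (1.0 is 500 mm); "rx", "ry", "rz": the turn, a rotation vector about the world's x, y, z in units of 2 rad (1.0 is 2 rad); "claw": the closure in counts, from 0 (fully open) to 255 (shut). In form: [{"x": .., "y": .., "z": .., "rx": .., "ry": .., "rz": .., "claw": ..}, ...]. A call has 1 to 10 rows; each row is the pose to reach, as a shift and turn from the pose commanded when the call began; what a row does not reach only later rows make up. A row lasts 1/12 s, in which the tool goes at most 41.7 mm and 7.16 degrees, less where a joint would pass 70% of its speed; a pose out of reach is approached as far as the arm can. A call with a number of a shift or a turn outside -1 to 1 is refused whole. A call with a gripper value outside its range is refused whole. The fingers move at their own pace and stop on an object; "squeeze" is the grip in N (left out, the last holds). Time passes only in rows, so rows that repeat a pose let the fingers close. It gives the time, the measured TCP pose, the force, the opening and the grip force at its end, in the units of the state.
- robot.read_state(): the state, without advancing time (a new reading comes with each control period).
- robot.read_camera(name): name is "side" or "top" or "wrist"; returns (picture, depth): 384x512x3 uint8, red, green, blue; 384x512 float32, m along the optical axis (not along the pixel's ray), 0 where there is no reading.
- robot.get_calibration(name): a dict with "intrinsics" (3x3 intrinsics, pixels), "dist" ([k1, k2, p1, p2, k3] as OpenCV has them; the pictures are not rectified), "origin" and "orientation" of the camera in the world. Camera axes: x right, y up, looking along -z (the intrinsics and any distortion apply to the point x, -y, -z); pixel columns grow to the right and rows downward; lengths in m; the calibration is good to about 2 mm. A picture is of the moment at which its call begins: read the wrist's pose just before it. get_calibration takes no time and is no camera call; for the wrist camera it gives the pose at the moment of the call.
- robot.close_job(): hands the job in; it is judged then, once.
The state is a dict: "t": time; "q": joint angles; "dq": joint speeds; "joint_torque": joint torques, N m; "tool_pos": TCP position; "orientation": TCP orientation; "force": force on the tool from outside, world axes, zero at the start; "wrist_torque": the same for the moment, N m; "opening": finger opening in m; "gripper_force": force on a finger pad.
Only numpy, scipy, OpenCV 4.12 (cv2) and the standard library are available. Lean on these libraries where they do the work, as an engineer would, in place of code of your own. Each camera call takes 0.05 s, during which the arm holds its last target. There are 200 camera calls.

## Task

Take the loose doll out of the wooden stand and put its dowel down through the empty hole of the drying cassette until the doll's body sits fully down on the deck, and let go of it. Then pinch the cassette's two side catches fully together, lift the cassette straight and level out of its dock with both dolls still seated in it, and finish holding it by the catches still and level about 10 cm above where it stood; do not put it down. Leave the other things on the table where they are.

Things in the scene. Friction and masses are not known exactly. Their poses are not given: they have to be found in the camera images.
- doll_center (a point): The loose peg doll standing in the wooden stand: white cylindrical body 26 mm diameter, 40 mm tall, round head above it (top 39 mm above this point), and a wooden dowel 8 mm diameter, 32 mm long, tapered tip, straight down from the body. 35 g. The point is the middle of the cylindrical part; the flat underside is 20 mm below it, the dowel's tip 52 mm below. z axis runs up through the head.
- doll_seated_center (a point): The identical peg doll that already stands in the cassette's other hole; same point and axes as doll_center. It is loose in its hole and must stay seated.
- stand: Fixed square wooden block, 64 x 64 mm, 45 mm high, with a 12 mm hole at its centre in which the loose doll stands, its body resting on the block. Origin at the centre of its underside; x, y parallel to its sides. The figure stands about 100 mm off on its +x side, the small jar about 110 mm off on its -x side; its +y and -y sides are free for 80 mm.
- cassette_center (a point): White plastic cassette, 176 mm long (x axis), 46 wide (y), deck 55 above its underside, about 0.25 kg. Point: on its centre line, 27 mm above its underside, which stands 10 mm above the table. At each end a 46 x 46 mm deck, 14 mm thick and hollow below, has a 12 mm through hole 65 mm from the centre; between them an 18 mm wide spine with a grey catch either side. Locked in the dock until pinched.
- empty_hole (a point): Centre of the mouth of the empty hole, on top of the deck at the cassette's +x end (12 mm diameter, rim bevelled 1.5 mm; z axis is up, x and y as the cassette). With the doll fully home its doll_center is 20 mm above this point.
- filled_hole (a point): The same for the hole at the cassette's -x end, in which doll_seated stands.
- catch_left_pad (a point): Where to press the catch on the cassette's +y side: on the outer face of an upright grey tab 30 mm long (along x), 6 mm thick; its top is 18 mm above this point, the cassette's underside 60 mm below. The tab is bare down to 32 mm below the point, where the dock's ledge begins, with the tab's hook (6 mm outward) under it. Press toward the cassette's centre line.
- catch_right_pad (a point): The same for the catch on the -y side; the outer faces of the two are 52 mm apart at rest and 36 mm apart when both are fully pinched.
- catch_left (a joint): Inward travel of the +y catch in m: 0 at rest (hooked), 0.008 fully pinched; the hook is clear of the dock from about 0.005. Spring: 2 N at rest to 6 N fully pinched, springs back when let go.
- catch_right (a joint): The same for the -y catch.
- dock_center (a point): The fixed grey dock, 190 x 90 mm, axes as the cassette standing in it. The point is the centre of its floor, 10 mm above the table. Low lips to 20 mm above the table surround the cassette's ends; two ledges with tops 38 mm above the table hook over the catches' feet.
- figure: Bystander: finished white doll without a dowel standing on the table, 26 mm diameter, 59 mm tall; origin at its underside.
- small_jar: Bystander: small jar, 38 mm diameter, 45 mm tall; origin at its underside.
- paint_jar: Bystander: paint jar, 44 mm diameter, 60 mm tall; origin at its underside.
- water_glass: Bystander: glass, 60 mm diameter, 80 mm tall; origin at its underside.
- bowl: Bystander: plastic bowl, 120 mm diameter, 50 mm tall; origin at its underside.
- glue_bottle: Bystander: glue bottle, 48 mm diameter, 120 mm tall; origin at its underside.
- brush: Bystander: brush lying on the table beyond the work, 190 mm long.
Mind the look-alikes: they are no part of the job. Leave any purple look-alike of the part that bears doll_center alone. What is shaped like the part that bears doll_seated_center but yellow is not meant.

How it is judged:
On the way, in this order (a step that is already met when the one before it is completed fails the run):
1. the loose doll is fully seated in the empty hole and let go, the cassette still in its dock (z of doll_center in the frame of empty_hole between 0.016 and 0.0235 m and distance between doll_center and empty_hole below 0.0245 m and angle between the z axis of doll_center and the z axis of empty_hole, either way round below 0.15 rad and contact force between doll and the fingers below 0.05 N and height (world z) of cassette_center below 0.045 m), for 0.2 s.
2. both catches are pinched with the cassette still in its dock (value of joint each of catch_left, catch_right above 0.0055 m and height (world z) of cassette_center below 0.05 m), for 0.1 s.
At the end, for the whole second after the job is handed in: Fingers (over 2 N) pinch both catches over 5.5 mm; the cassette is still, level within 0.2 rad, 6 to 21 cm above its place, within 6 cm sideways, off the dock; both dolls sit in their holes, bodies within 3.5 mm of the deck, upright to it within 0.15 rad, untouched by the fingers (value of joint each of catch_left, catch_right above 0.0055 m and contact force between cassette and the fingers above 2 N and height (world z) of cassette_center between 0.097 and 0.25 m and horizontal distance between cassette_center and dock_center below 0.06 m and angle between cassette_center's own z axis and vertical below 0.2 rad and contact force between cassette and dock below 0.1 N and linear speed of cassette below 0.03 m/s and contact force between each of doll, doll_seated and the fingers below 0.05 N and z of doll_center in the frame of empty_hole between 0.016 and 0.0235 m and distance between doll_center and empty_hole below 0.0245 m and angle between the z axis of doll_center and the z axis of empty_hole, either way round below 0.15 rad and z of doll_seated_center in the frame of filled_hole between 0.016 and 0.0235 m and distance between doll_seated_center and filled_hole below 0.0245 m and angle between the z axis of doll_seated_center and the z axis of filled_hole, either way round below 0.15 rad); the arm keeps its last pose, push and grip.
It fails at once if a bystander is moved by more than 3 cm (distance of any of figure, small_jar, paint_jar, water_glass, bowl, glue_bottle, brush from where it was at the start of the episode above 0.03 m).
It also fails if it takes over 56 s, if anything falls off the work surface, if the arm or the gripper's body presses on something with over 40 N, if the wrist force passes 120 N, or if a joint passes its speed limit or range.

## Working session

There is one attempt and no reset: what is moved stays moved. The work goes in short steps, Python scripts to look and compute and a tool call to move; the robot and the scene stay as the last step left them, time stands still between calls to the robot, and variables do not carry over. Pictures are saved under pics/ and viewed, at most 10 in all, crops included, and the job is handed in when it is done.

Besides the shell and the picture viewer there is one more tool, called after ">>>" as a command line: name --argument value ..., lists and objects as JSON in quotes. arm_command: Moves the arm, as the interface text tells. Shifts and turns lie within -1 to 1; 1 stands for 500 mm of shift or 2 rad of turn. Its arguments: {"type":"object","properties":{"targets":{"type":"array","items":{"type":"object","properties":{"x":{"type":"number","minimum":-1,"maximum":1},"y":{"type":"number","minimum":-1,"maximum":1},"z":{"type":"number","minimum":-1,"maximum":1},"rx":{"type":"number","minimum":-1,"maximum":1},"ry":{"type":"number","minimum":-1,"maximum":1},"rz":{"type":"number","minimum":-1,"maximum":1},"claw":{"type":"number"}}}},"squeeze":{"type":"number"}},"required":["targets"]}

```bash
mkdir -p pics; cat > h.py <<'E'
import numpy as np, cv2
from plant import robot
def cal(n):
    c=robot.get_calibration(n); R=np.array(c["orientation"],float)
    if R.shape!=(3,3): R=cv2.Rodrigues(R.reshape(3,1))[0]
    return np.array(c["intrinsics"],float),np.array(c["dist"],float),np.array(c["origin"],float),R
def ray(n,uv,c=None):
    K,d,o,R=c or cal(n)
    p=cv2.undistortPoints(np.array(uv,float).reshape(-1,1,2),K,d).reshape(-1,2)
    return o,np.c_[p[:,0],-p[:,1],-np.ones(len(p))]@R.T
def onz(n,uv,z,c=None):
    o,r=ray(n,uv,c); return o+r*((z-o[2])/r[:,2])[:,None]
def cloud(n,dep,c=None):
    v,u=np.mgrid[0:dep.shape[0],0:dep.shape[1]]
    o,r=ray(n,np.c_[u.ravel(),v.ravel()],c)
    return (o+r*dep.ravel()[:,None]).reshape(*dep.shape,3)
E
python3 - <<'E'
from h import *
print(robot.get_calibration("top")); print(robot.get_calibration("wrist"))
print(robot.read_state())
for n in("top","side","wrist"):
    c=cal(n); p,d=robot.read_camera(n); cv2.imwrite(f"pics/{n}0.png",p[...,::-1]); np.savez(f"{n}0.npz",p=p,d=d,K=c[0],D=c[1],o=c[2],R=c[3])
a=cv2.imread("pics/top0.png"); cv2.imwrite("pics/top0b.png",cv2.resize(a,(800,600)))
E
```

```text
{'intrinsics': array([[385.5757182 ,   0.        , 245.10934214],
       [  0.        , 385.5757182 , 189.01623906],
       [  0.        ,   0.        ,   1.        ]]), 'dist': array([-0.0421698,  0.       ,  0.       ,  0.       ,  0.       ]), 'origin': array([ 0.33912406, -0.01319868,  1.20118797]), 'orientation': array([ 0.17112676, -0.14589401, -1.43095669])}
{'intrinsics': array([[304.19429751,   0.        , 262.78619094],
       [  0.        , 304.19429751, 191.35194442],
       [  0.        ,   0.        ,   1.        ]]), 'dist': array([-0.04194914,  0.        ,  0.        ,  0.        ,  0.        ]), 'origin': array([0.12234005, 0.59132396, 0.38449194]), 'orientation': array([-0.24559702, -0.17351664,  1.22785791])}
{'t': 0.0, 'q': array([ 1.15256276e+00,  1.31144675e-01,  1.48928065e+00,  7.34932198e-06,
        1.52297844e+00, -8.53985098e-02]), 'dq': array([-6.61273792e-04,  1.53113808e-03, -1.52052194e-03,  3.38760605e-05,
        1.23243423e-04, -1.63321980e-03]), 'joint_torque': array([ 1.22744590e-03, -5.59825945e+01, -4.91784060e+01,  7.70315691e-02,
        3.48472770e-02, -1.80447287e-04]), 'tool_pos': array([0.19579051, 0.566587  , 0.23159651]), 'orientation': array([-5.20330640e-01, -3.09773676e+00,  2.75188793e-03]), 'force': array([ 0.29277009,  0.31824618, -0.11213965]), 'wrist_torque': array([-0.03711415, -0.0229943 ,  0.00374294]), 'gripper_force': 0.0, 'opening': 0.09278822833894443}
```

View pics/top0b.png

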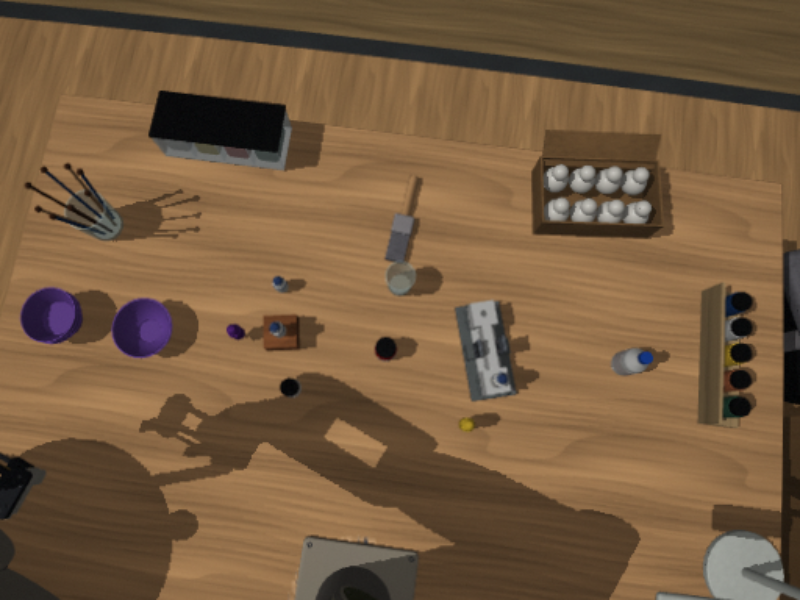

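View pics/side0.png

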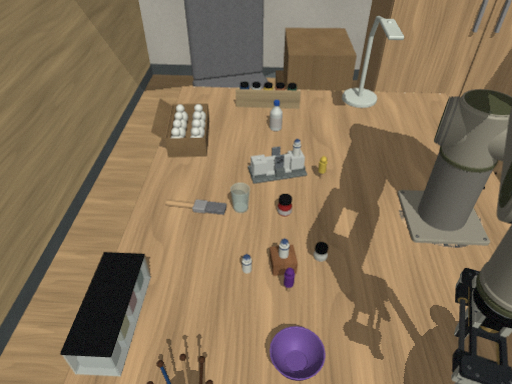

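The top view shows the stand at (281,332), with the doll head at (276,327). The cassette runs from (482,308), the empty hole, to (502,380), the seated doll. A purple look-alike stands at (235,331). Next I'll measure from depth.

```bash
python3 - <<'E'
from h import *
f=np.load("top0.npz"); c=(f["K"],f["D"],f["o"],f["R"]); P=cloud("top",f["d"],c); img=f["p"]
s=1.5625
def box(u0,v0,u1,v1): 
    a=[int(x/s) for x in(u0,v0,u1,v1)]; return P[a[1]:a[3],a[0]:a[2]].reshape(-1,3),img[a[1]:a[3],a[0]:a[2]].reshape(-1,3)
q,col=box(250,305,310,360)
print("table",np.median(box(310,420,340,440)[0][:,2]))
m=(q[:,2]>.038)&(q[:,2]<.052); print("stand top",m.sum(),cv2.minAreaRect(q[m][:,:2].astype(np.float32)),np.median(q[m][:,2]))
m=q[:,2]>.065; print("doll",m.sum(),q[m].mean(0),q[m].max(0),q[m].min(0))
q,col=box(450,290,525,410)
m=(q[:,2]>.058)&(q[:,2]<.072); print("deck",m.sum(),cv2.minAreaRect(q[m][:,:2].astype(np.float32)),np.median(q[m][:,2]))
m=(q[:,2]>.078)&(q[:,2]<.094);print("tabs?",m.sum(),cv2.minAreaRect(q[m][:,:2].astype(np.float32)),q[m].mean(0))
m=(q[:,2]>.100); print("doll2",m.sum(),q[m].mean(0),q[:,2].max())
m=(q[:,2]>.008)&(q[:,2]<.11);print("all",cv2.minAreaRect(q[m][:,:2].astype(np.float32)))
for n,b in dict(figure=(265,270,295,295),jar=(277,375,303,400),purple=(225,320,246,341),paint=(372,335,400,362),glass=(384,262,418,296),yellow=(457,415,477,433)).items():
    q,_=box(*b); m=q[:,2]>.02; print(n,q[m].mean(0).round(3),q[m].max(0).round(3))
a=img[170:270,270:350]; cv2.imwrite("pics/cas.png",cv2.resize(a[...,::-1],None,fx=6,fy=6,interpolation=2))
E
```

```text
table 0.0011283655371521206
stand top 358 ((0.48338305950164795, 0.21065324544906616), (0.06367125362157822, 0.06372348964214325), 9.868321418762207) 0.04625434299313458
doll 77 [0.47382539 0.1966431  0.15153322] [0.49560866 0.22036321 1.20118797] [ 0.33912406 -0.01319868  0.06550301]
deck 571 ((0.5032033324241638, -0.19138163328170776), (0.17360025644302368, 0.04855387285351753), 15.481444358825684) 0.06561385521789398
tabs? 63 ((0.47486457228660583, -0.19734185934066772), (0.09442882239818573, 0.04918311908841133), 11.793922424316406) [ 0.49592534 -0.1927971   0.0875849 ]
doll2 84 [ 0.4276124  -0.18123071  0.25895854] 1.20118797236048
all ((0.4951785206794739, -0.20177577435970306), (0.21581652760505676, 0.13670726120471954), 4.661446571350098)
figure [0.57  0.223 0.064] [0.587 0.24  1.201]
jar [0.379 0.174 0.054] [0.395 0.193 1.201]
purple [0.466 0.286 0.087] [0.481 0.303 1.201]
paint [0.472 0.003 0.083] [0.495 0.025 1.201]
glass [ 0.618 -0.007  0.064] [0.659 0.022 1.201]
yellow [ 0.354 -0.158  0.093] [ 0.367 -0.013  1.201]
```

View pics/cas.png

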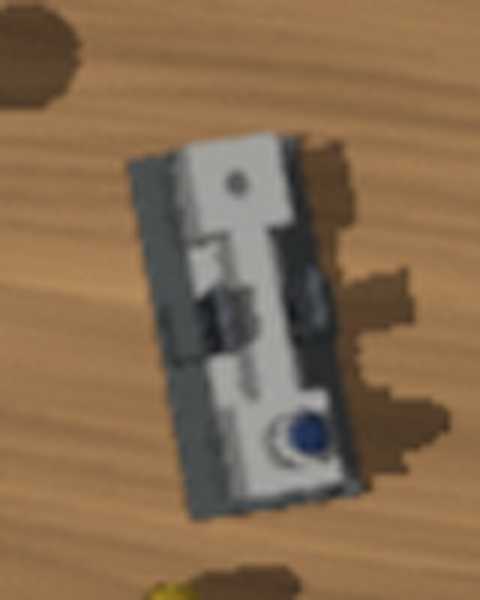

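Stand at (0.483, 0.211), yaw 9.9°; cassette yaw about 15.5°. I'll hover over the doll, with the fingers part-closed so they clear the purple doll.

>>> arm_command --targets '[{"x": 0.575,"y": -0.712,"z": -0.06,"rz": 0.253,"claw": 100},{"x": 0.575,"y": -0.712,"z": -0.06,"rz": 0.253,"claw": 100},{"x": 0.575,"y": -0.712,"z": -0.06,"rz": 0.253,"claw": 100},{"x": 0.575,"y": -0.712,"z": -0.06,"rz": 0.253,"claw": 100},{"x": 0.575,"y": -0.712,"z": -0.06,"rz": 0.253,"claw": 100},{"x": 0.575,"y": -0.712,"z": -0.06,"rz": 0.253,"claw": 100},{"x": 0.575,"y": -0.712,"z": -0.06,"rz": 0.253,"claw": 100},{"x": 0.575,"y": -0.712,"z": -0.06,"rz": 0.253,"claw": 100},{"x": 0.575,"y": -0.712,"z": -0.06,"rz": 0.253,"claw": 100},{"x": 0.575,"y": -0.712,"z": -0.06,"rz": 0.253,"claw": 100}]' --squeeze 15

```text
schema error: expected keys x, y, z, rx, ry, rz, claw
```

>>> arm_command --targets '[{"x": 0.575,"y": -0.712,"z": -0.06,"rx": 0,"ry": 0,"rz": 0.253,"claw": 100},{"x": 0.575,"y": -0.712,"z": -0.06,"rx": 0,"ry": 0,"rz": 0.253,"claw": 100},{"x": 0.575,"y": -0.712,"z": -0.06,"rx": 0,"ry": 0,"rz": 0.253,"claw": 100},{"x": 0.575,"y": -0.712,"z": -0.06,"rx": 0,"ry": 0,"rz": 0.253,"claw": 100},{"x": 0.575,"y": -0.712,"z": -0.06,"rx": 0,"ry": 0,"rz": 0.253,"claw": 100},{"x": 0.575,"y": -0.712,"z": -0.06,"rx": 0,"ry": 0,"rz": 0.253,"claw": 100},{"x": 0.575,"y": -0.712,"z": -0.06,"rx": 0,"ry": 0,"rz": 0.253,"claw": 100},{"x": 0.575,"y": -0.712,"z": -0.06,"rx": 0,"ry": 0,"rz": 0.253,"claw": 100},{"x": 0.575,"y": -0.712,"z": -0.06,"rx": 0,"ry": 0,"rz": 0.253,"claw": 100},{"x": 0.575,"y": -0.712,"z": -0.06,"rx": 0,"ry": 0,"rz": 0.253,"claw": 100}]' --squeeze 15

```text
t: 0.98
tool_pos: [0.452, 0.2493, 0.2058]
orientation: [-0.272, 3.13, 0.0]
force: [0.5, 0.7, 0.4]
opening: 0.0567
gripper_force: 0.0
```

>>> arm_command --targets '[{"x": 0.054,"y": -0.067,"z": 0,"rx": 0,"ry": 0,"rz": 0,"claw": 100},{"x": 0.054,"y": -0.067,"z": 0,"rx": 0,"ry": 0,"rz": 0,"claw": 100},{"x": 0.054,"y": -0.067,"z": 0,"rx": 0,"ry": 0,"rz": 0,"claw": 100},{"x": 0.054,"y": -0.067,"z": 0,"rx": 0,"ry": 0,"rz": 0,"claw": 100}]'

```text
t: 1.32
tool_pos: [0.4779, 0.2178, 0.2057]
orientation: [0.27, -3.129, -0.001]
force: [-0.4, 0.9, 0.7]
opening: 0.0564
gripper_force: 0.0
```

```bash
cat > w.py <<'E'
import sys
from h import *
def shot(name):
    c=cal("wrist"); st=robot.read_state(); p,d=robot.read_camera("wrist")
    cv2.imwrite(f"pics/{name}.png",p[...,::-1]); np.savez(f"{name}.npz",p=p,d=d,K=c[0],D=c[1],o=c[2],R=c[3])
    print(st["t"],st["tool_pos"].round(4),st["orientation"].round(4),st["opening"]); return c,p,cloud("wrist",d,c)
E
python3 - <<'E'
from w import *
c,p,P=shot("w1")
z=P[...,2]; 
roi=(abs(P[...,0]-.483)<.06)&(abs(P[...,1]-.211)<.06)
m=roi&(z>.04)&(z<.05); print(cv2.minAreaRect(P[m][:,:2].astype(np.float32)),np.median(z[m]))
m=roi&(abs(P[...,0]-.483)<.03)&(abs(P[...,1]-.211)<.03)&(z>.05)&(z<.11)
for a,b in((.05,.06),(.06,.07),(.07,.08),(.08,.09),(.09,.11)):
    k=m&(z>a)&(z<b); print(a,k.sum(),P[k].mean(0),P[k].min(0),P[k].max(0)) if k.any() else 0
    if k.sum()>8:
        q=P[k]; A=np.c_[q[:,:2],np.ones(len(q))]; x=np.linalg.lstsq(A,-(q[:,0]**2+q[:,1]**2),rcond=None)[0]; print("  circ",-x[:2]/2,np.sqrt((x[0]**2+x[1]**2)/4-x[2]))
E
```

```text
1.3167 [0.4779 0.2178 0.2057] [ 2.6990e-01 -3.1291e+00 -6.0000e-04] 0.056385149170718005
((0.4815329313278198, 0.21043670177459717), (0.06397928297519684, 0.06393048912286758), 10.112330436706543) 0.04595466966607556
0.05 47 [0.47134736 0.2104487  0.05508153] [0.46889869 0.19843552 0.05060262] [0.47737519 0.22235079 0.05971894]
  circ [0.48196697 0.21058333] 0.012878931145365796
0.06 52 [0.47117223 0.21010868 0.06492263] [0.46887284 0.1989358  0.06003103] [0.47676017 0.22216226 0.06994799]
  circ [0.48179493 0.21054307] 0.012742152921597274
0.07 47 [0.47128961 0.20907464 0.07415787] [0.46873962 0.19839974 0.0704523 ] [0.47708096 0.2219136  0.07945135]
  circ [0.48168043 0.21063165] 0.012737334971740389
0.08 186 [0.47431779 0.20990587 0.08512957] [0.46825543 0.19769476 0.08018442] [0.48855465 0.22365992 0.08731208]
  circ [0.48156288 0.21060644] 0.011853755937103767
0.09 462 [0.4795017  0.21040417 0.10147366] [0.47062151 0.19964935 0.09042049] [0.49177064 0.22144396 0.1061827 ]
  circ [0.48038212 0.21049541] 0.0075386306783920345
```

View pics/w1.png

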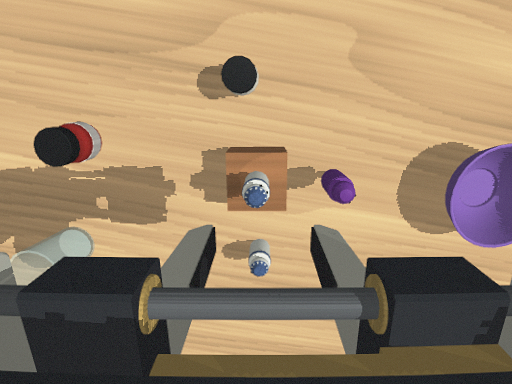

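The wrist view shows the doll at (257,190) on the stand. Its axis is at (0.482, 0.2106) and the circle fit gives the right 13 mm radius.

>>> arm_command --targets '[{"x": 0.008,"y": -0.014,"z": -0.08,"rx": 0,"ry": 0,"rz": 0,"claw": 100},{"x": 0.008,"y": -0.014,"z": -0.15,"rx": 0,"ry": 0,"rz": 0,"claw": 100},{"x": 0.008,"y": -0.014,"z": -0.15,"rx": 0,"ry": 0,"rz": 0,"claw": 100},{"x": 0.008,"y": -0.014,"z": -0.15,"rx": 0,"ry": 0,"rz": 0,"claw": 100},{"x": 0.008,"y": -0.014,"z": -0.15,"rx": 0,"ry": 0,"rz": 0,"claw": 100}]'

```text
t: 1.78
tool_pos: [0.4823, 0.212, 0.1328]
orientation: [-0.274, 3.128, 0.001]
force: [0.5, -0.3, 1.5]
opening: 0.0561
gripper_force: 0.0
```

```bash
python3 -c "
from h import *
s=robot.read_state();print(s['tool_pos'],s['orientation'],s['dq'].round(4))"
```

```text
[0.48227751 0.2119585  0.13275226] [-2.74406787e-01  3.12845347e+00  6.94439565e-04] [-0.0082 -0.0194 -0.0292 -0.0015 -0.0052 -0.0022]
```

>>> arm_command --targets '[{"x": 0,"y": -0.002,"z": -0.05,"rx": 0,"ry": 0,"rz": 0,"claw": 100},{"x": 0,"y": -0.002,"z": -0.1,"rx": 0,"ry": 0,"rz": 0,"claw": 100},{"x": 0,"y": -0.002,"z": -0.13,"rx": 0,"ry": 0,"rz": 0,"claw": 100},{"x": 0,"y": -0.002,"z": -0.13,"rx": 0,"ry": 0,"rz": 0,"claw": 100},{"x": 0,"y": -0.002,"z": -0.13,"rx": 0,"ry": 0,"rz": 0,"claw": 150},{"x": 0,"y": -0.002,"z": -0.13,"rx": 0,"ry": 0,"rz": 0,"claw": 220},{"x": 0,"y": -0.002,"z": -0.13,"rx": 0,"ry": 0,"rz": 0,"claw": 220},{"x": 0,"y": -0.002,"z": -0.13,"rx": 0,"ry": 0,"rz": 0,"claw": 220},{"x": 0,"y": -0.002,"z": -0.13,"rx": 0,"ry": 0,"rz": 0,"claw": 220}]' --squeeze 12

```text
t: 2.53
tool_pos: [0.4831, 0.21, 0.0674]
orientation: [-0.272, 3.128, 0.001]
force: [-0.4, 0.1, -0.3]
opening: 0.0275
gripper_force: 0.2
```

>>> arm_command --targets '[{"x": 0,"y": 0,"z": 0,"rx": 0,"ry": 0,"rz": 0,"claw": 220},{"x": 0,"y": 0,"z": 0,"rx": 0,"ry": 0,"rz": 0,"claw": 220},{"x": 0,"y": 0,"z": 0,"rx": 0,"ry": 0,"rz": 0,"claw": 220},{"x": 0,"y": 0,"z": 0.04,"rx": 0,"ry": 0,"rz": 0,"claw": 220},{"x": 0,"y": 0,"z": 0.1,"rx": 0,"ry": 0,"rz": 0,"claw": 220},{"x": 0,"y": 0,"z": 0.18,"rx": 0,"ry": 0,"rz": 0,"claw": 220},{"x": 0,"y": 0,"z": 0.25,"rx": 0,"ry": 0,"rz": 0,"claw": 220},{"x": 0,"y": 0,"z": 0.25,"rx": 0,"ry": 0,"rz": 0,"claw": 220}]'

```text
t: 3.2
tool_pos: [0.4861, 0.2109, 0.1997]
orientation: [-0.271, 3.118, 0.004]
force: [1.1, 0.9, 1.1]
opening: 0.0256
gripper_force: 12.0
```

```bash
python3 - <<'E'
from h import *
f=np.load("top0.npz"); c=(f["K"],f["D"],f["o"],f["R"]); P=cloud("top",f["d"],c)
print("hole",onz("top",[[237/6+270-.4,183/6+170-.4]],.065,c))
s=1.5625;q=P[int(290/s):int(410/s),int(450/s):int(525/s)].reshape(-1,3)
m=(q[:,2]>.058)&(q[:,2]<.0685); r=cv2.minAreaRect(q[m][:,:2].astype(np.float32)); print(r)
m=(q[:,2]>.105)&(q[:,2]<.13); print("doll2 head",q[m].mean(0),q[m].max(0))
th=np.deg2rad(15.5); print("hole from rect",np.array(r[0])+.065*np.array([np.cos(th),np.sin(th)]))
st=robot.read_state(); print(st["tool_pos"],st["opening"],st["gripper_force"])
E
```

```text
hole [[ 0.5661254 -0.1729665  0.065    ]]
((0.5032033324241638, -0.19138163328170776), (0.17360025644302368, 0.04855387285351753), 15.481444358825684)
doll2 head [ 0.44092645 -0.20736672  0.11903497] [ 0.45278459 -0.1958241   0.12785562]
hole from rect [ 0.56583931 -0.17401114]
[0.48611342 0.21088719 0.19969101] 0.02558426451272818 11.993136405944824
```

>>> arm_command --targets '[{"x": 0.154,"y": -0.768,"z": 0,"rx": 0,"ry": 0,"rz": 0.049,"claw": 220},{"x": 0.154,"y": -0.768,"z": 0,"rx": 0,"ry": 0,"rz": 0.049,"claw": 220},{"x": 0.154,"y": -0.768,"z": 0,"rx": 0,"ry": 0,"rz": 0.049,"claw": 220},{"x": 0.154,"y": -0.768,"z": 0,"rx": 0,"ry": 0,"rz": 0.049,"claw": 220},{"x": 0.154,"y": -0.768,"z": 0,"rx": 0,"ry": 0,"rz": 0.049,"claw": 220},{"x": 0.154,"y": -0.768,"z": 0,"rx": 0,"ry": 0,"rz": 0.049,"claw": 220},{"x": 0.154,"y": -0.768,"z": 0,"rx": 0,"ry": 0,"rz": 0.049,"claw": 220},{"x": 0.154,"y": -0.768,"z": 0,"rx": 0,"ry": 0,"rz": 0.049,"claw": 220},{"x": 0.154,"y": -0.768,"z": 0,"rx": 0,"ry": 0,"rz": 0.049,"claw": 220},{"x": 0.154,"y": -0.768,"z": 0,"rx": 0,"ry": 0,"rz": 0.049,"claw": 220}]'

```text
t: 4.03
tool_pos: [0.5591, -0.1794, 0.1906]
orientation: [0.42, -3.113, 0.003]
force: [0.5, 0.2, -0.2]
opening: 0.0258
gripper_force: 12.0
```

>>> arm_command --targets '[{"x": 0,"y": 0,"z": 0,"rx": 0,"ry": 0,"rz": 0,"claw": 220},{"x": 0,"y": 0,"z": 0,"rx": 0,"ry": 0,"rz": 0,"claw": 220},{"x": 0,"y": 0,"z": 0,"rx": 0,"ry": 0,"rz": 0,"claw": 220},{"x": 0,"y": 0,"z": 0,"rx": 0,"ry": 0,"rz": 0,"claw": 220}]'

```text
t: 4.37
tool_pos: [0.5591, -0.1728, 0.1909]
orientation: [0.427, -3.112, -0.001]
force: [0.8, -0.2, -1.0]
opening: 0.0255
gripper_force: 12.0
```

```bash
python3 - <<'E'
from w import *
c,p,P=shot("w2")
E
```

```text
4.3667 [ 0.5591 -0.1728  0.1909] [ 4.2700e-01 -3.1122e+00 -9.0000e-04] 0.02553486182780407
```

View pics/w2.png

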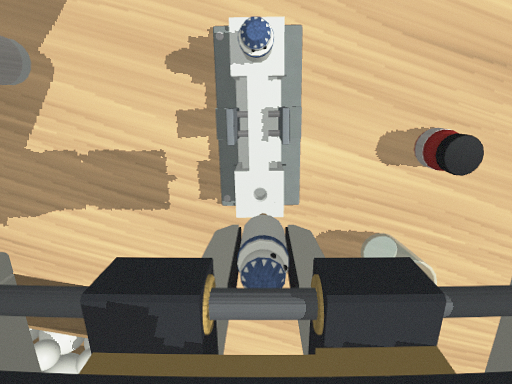

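The wrist view shows the empty hole at (260,193), the held doll around (264,250) and the cassette tabs at (230,125) and (285,125).

```bash
cat > m.py <<'E'
from w import *
import sys
f=np.load(sys.argv[1]+".npz"); c=(f["K"],f["D"],f["o"],f["R"]); P=cloud("wrist",f["d"],c); z=P[...,2]; g=cv2.cvtColor(f["p"],cv2.COLOR_RGB2GRAY)
roi=(abs(P[...,0]-.504)<.11)&(abs(P[...,1]+.19)<.06)
m=roi&(z>.060)&(z<.069)&(g>150); r=cv2.minAreaRect(P[m][:,:2].astype(np.float32)); print("deck",r,np.median(z[m]))
w=g[183:204,248:274].astype(int); print(w[::2,::2])
k=np.zeros_like(g); k[184:203,249:273]=(w[1:20,1:25]<165)
n,l,s,cen=cv2.connectedComponentsWithStats(k,connectivity=8)
for i in range(1,n):
    if s[i][4]>10: print("blob",s[i],cen[i],onz("wrist",[cen[i]],.065,c))
m=roi&(z>.084)&(z<.093)&(P[...,0]>.47)&(P[...,0]<.535); print("tabs",cv2.minAreaRect(P[m][:,:2].astype(np.float32)),np.median(z[m]))
q=P[(abs(P[...,0]-.56)<.035)&(abs(P[...,1]+.173)<.013)&(z>.12)&(z<.235)]
for a in np.arange(.13,.235,.008):
    s=q[(q[:,2]>a)&(q[:,2]<a+.008)]
    if len(s)>12:
        A=np.c_[s[:,:2],np.ones(len(s))]; x=np.linalg.lstsq(A,-(s[:,0]**2+s[:,1]**2),rcond=None)[0]; print(a.round(3),len(s),-x[:2]/2,np.sqrt(abs((x[0]**2+x[1]**2)/4-x[2])),s.mean(0))
E
python3 m.py w2
```

```text
deck ((0.5029111504554749, -0.1934913694858551), (0.1772739589214325, 0.04607061296701431), 16.08295440673828) 0.06585877847152743
[[233 232 233 234 234 234 233 233 233 233 233 232 234]
 [233 234 232 233 233 234 232 235 233 233 234 233 233]
 [233 232 234 234 233 223 213 232 235 233 233 233 232]
 [233 233 234 229 164 158 158 159 179 235 233 232 233]
 [233 232 235 177 163 164 162 163 156 192 234 232 233]
 [233 233 238 174 163 161 162 162 153 150 235 234 233]
 [233 234 239 189 159 162 160 149 126 156 236 233 233]
 [234 233 235 220 163 138 129 128 150 185 234 233 233]
 [232 234 234 235 215 157 139 163 193 230 233 233 232]
 [234 233 232 233 230 222 216 221 234 233 234 233 234]
 [233 234 232 233 233 233 235 233 234 234 233 233 232]]
blob [255 189  12  11 102] [260.32352941 193.7745098 ] [[ 0.56505244 -0.17412319  0.065     ]]
tabs ((0.5030890107154846, -0.19403399527072906), (0.030176090076565742, 0.0515906848013401), 16.553016662597656) 0.08877247751425824
0.17 158 [ 0.55891432 -0.17348928] 0.012717576629290819 [ 0.5486628  -0.17581421  0.17412632]
0.178 240 [ 0.55779235 -0.17185928] 0.012854881029577341 [ 0.54821873 -0.17287646  0.18202976]
0.186 271 [ 0.55800322 -0.17189663] 0.013150564059826684 [ 0.54790931 -0.17319271  0.19000503]
0.194 295 [ 0.55789561 -0.17199044] 0.013239135194681492 [ 0.54771835 -0.17314126  0.19792419]
0.202 829 [ 0.55746572 -0.17282704] 0.011987770861160013 [ 0.54983517 -0.17441319  0.20781527]
0.21 270 [ 0.5589094  -0.17125403] 0.013407493338765968 [ 0.55078638 -0.17155699  0.21474534]
0.218 1017 [ 0.55667675 -0.17224157] 0.009936306226722017 [ 0.55175427 -0.17394926  0.2225328 ]
0.226 638 [ 0.5510526  -0.17082919] 0.007770769773839378 [ 0.55364846 -0.17228058  0.2280834 ]
0.234 15 [ 0.54844218 -0.16005339] 0.0029126296355947053 [ 0.54719273 -0.16208662  0.23451221]
```

>>> arm_command --targets '[{"x": 0.014,"y": -0.006,"z": -0.06,"rx": 0,"ry": 0,"rz": 0.006,"claw": 220},{"x": 0.014,"y": -0.006,"z": -0.12,"rx": 0,"ry": 0,"rz": 0.006,"claw": 220},{"x": 0.014,"y": -0.006,"z": -0.12,"rx": 0,"ry": 0,"rz": 0.006,"claw": 220},{"x": 0.014,"y": -0.006,"z": -0.12,"rx": 0,"ry": 0,"rz": 0.006,"claw": 220},{"x": 0.014,"y": -0.006,"z": -0.12,"rx": 0,"ry": 0,"rz": 0.006,"claw": 220}]'

```text
t: 4.83
tool_pos: [0.5667, -0.1768, 0.1325]
orientation: [-0.445, 3.109, -0.001]
force: [0.2, -0.1, -0.0]
opening: 0.0258
gripper_force: 12.0
```

```bash
python3 - <<'E'
from w import *
c,p,P=shot("w3"); cv2.imwrite("pics/w3c.png",cv2.resize(p[120:300,180:340,::-1],None,fx=3.2,fy=3.2,interpolation=2))
z=P[...,2]
q=P[(abs(P[...,0]-.565)<.035)&(abs(P[...,1]+.175)<.013)]
for a in(.113,.121,.129,.137):
    s=q[(q[:,2]>a)&(q[:,2]<a+.008)]
    if len(s)>12:
        A=np.c_[s[:,:2],np.ones(len(s))]; x=np.linalg.lstsq(A,-(s[:,0]**2+s[:,1]**2),rcond=None)[0]; print(a,len(s),-x[:2]/2,np.sqrt(abs((x[0]**2+x[1]**2)/4-x[2])))
E
```

```text
4.8333 [ 0.5667 -0.1768  0.1325] [-4.4480e-01  3.1092e+00 -7.0000e-04] 0.025826559173046038
0.113 161 [ 0.56396481 -0.17630337] 0.011119138625419316
0.121 246 [ 0.55911282 -0.1745917 ] 0.009276221161722283
0.129 266 [ 0.55901039 -0.17466261] 0.009176191627356067
0.137 287 [ 0.56012981 -0.17444696] 0.010051577459568167
```

View pics/w3c.png

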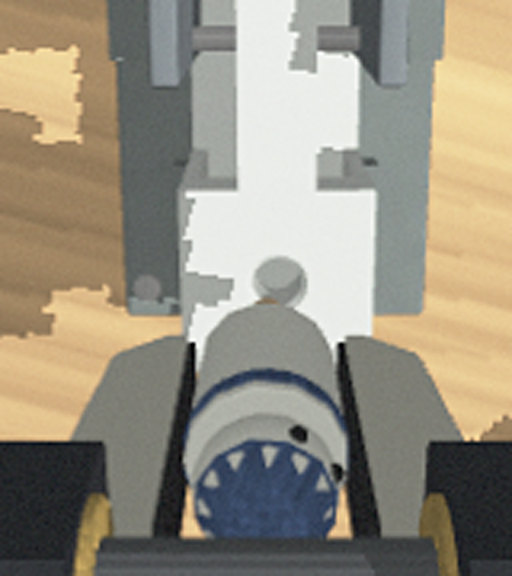

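The crop shows the hole at (280,281) and the dowel tip peeking out at (267,300), so there is a sideways error of about 3 mm to quantify.

```bash
python3 - <<'E'
from w import *
f=np.load("w3.npz"); c=(f["K"],f["D"],f["o"],f["R"])
g=cv2.cvtColor(f["p"],cv2.COLOR_RGB2GRAY)
print("hole",onz("wrist",[[180+280/3.2-.35,120+281/3.2-.35]],.065,c))
print("tip",onz("wrist",[[180+267/3.2-.35,120+300/3.2-.35]],.082,c))
print("body bottom rim front",onz("wrist",[[180+268/3.2-.35,120+303/3.2-.35]],.1105,c))
P=cloud("wrist",f["d"],c); z=P[...,2]
roi=(abs(P[...,0]-.504)<.11)&(abs(P[...,1]+.19)<.06)
m=roi&(z>.084)&(z<.093)&(P[...,0]>.47)&(P[...,0]<.535); print("tabs",cv2.minAreaRect(P[m][:,:2].astype(np.float32)))
m=roi&(z>.062)&(z<.069)&(g>190); print("deck",cv2.minAreaRect(P[m][:,:2].astype(np.float32)))
# head: sphere-fit
h=P[(abs(P[...,0]-.565)<.02)&(abs(P[...,1]+.176)<.02)&(z>.154)&(z<.18)&(g<110)&(f["p"][...,2]>f["p"][...,0]+15)]
A=np.c_[h,np.ones(len(h))]; x=np.linalg.lstsq(A,-(h**2).sum(1),rcond=None)[0]; print("head",len(h),-x[:3]/2,np.sqrt((x[:3]**2).sum()/4-x[3]))
s=robot.read_state(); print(s["tool_pos"])
E
```

```text
hole [[ 0.56485989 -0.17450231  0.065     ]]
tip [[ 0.56431742 -0.17791226  0.082     ]]
body bottom rim front [[ 0.55469191 -0.18052912  0.1105    ]]
tabs ((0.5029198527336121, -0.19360771775245667), (0.029414473101496696, 0.05237783491611481), 16.157251358032227)
deck ((0.5065330862998962, -0.19210854172706604), (0.1623518466949463, 0.04547309875488281), 16.152545928955078)
head 1005 [ 0.56489683 -0.17811363  0.16097843] 0.009665782406837202
[ 0.5672797  -0.17720001  0.13329165]
```

>>> arm_command --targets '[{"x": -0.003,"y": 0.006,"z": 0,"rx": 0,"ry": 0,"rz": 0,"claw": 220},{"x": -0.003,"y": 0.006,"z": 0,"rx": 0,"ry": 0,"rz": 0,"claw": 220},{"x": -0.003,"y": 0.006,"z": -0.01,"rx": 0,"ry": 0,"rz": 0,"claw": 220},{"x": -0.003,"y": 0.006,"z": -0.02,"rx": 0,"ry": 0,"rz": 0,"claw": 220},{"x": -0.003,"y": 0.006,"z": -0.03,"rx": 0,"ry": 0,"rz": 0,"claw": 220},{"x": -0.003,"y": 0.006,"z": -0.04,"rx": 0,"ry": 0,"rz": 0,"claw": 220},{"x": -0.003,"y": 0.006,"z": -0.05,"rx": 0,"ry": 0,"rz": 0,"claw": 220},{"x": -0.003,"y": 0.006,"z": -0.05,"rx": 0,"ry": 0,"rz": 0,"claw": 220},{"x": -0.003,"y": 0.006,"z": -0.05,"rx": 0,"ry": 0,"rz": 0,"claw": 220}]'

```text
t: 5.63
tool_pos: [0.5642, -0.1742, 0.1052]
orientation: [0.443, -3.109, -0.001]
force: [0.6, -0.2, -0.0]
opening: 0.0258
gripper_force: 12.0
```

```bash
python3 - <<'E'
from w import *
c,p,P=shot("w4"); cv2.imwrite("pics/w4c.png",cv2.resize(p[120:300,180:340,::-1],None,fx=3.2,fy=3.2,interpolation=2)); print(robot.read_state()["force"])
E
```

```text
5.6333 [ 0.5642 -0.1742  0.1052] [ 4.430e-01 -3.109e+00 -1.100e-03] 0.025798894432214284
[-0.34026413  0.02953731 -0.21965648]
```

View pics/w4c.png

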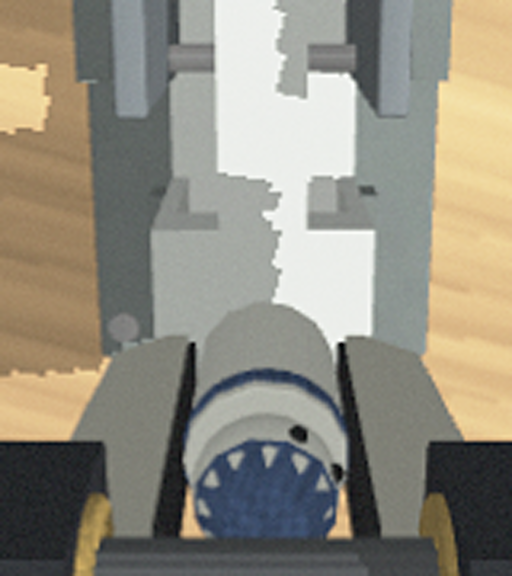

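The tip is about 14 mm below the deck plane with no contact force, so it is in the hole. Continuing down.

>>> arm_command --targets '[{"x": 0,"y": 0,"z": -0.01,"rx": 0,"ry": 0,"rz": 0,"claw": 220},{"x": 0,"y": 0,"z": -0.02,"rx": 0,"ry": 0,"rz": 0,"claw": 220},{"x": 0,"y": 0,"z": -0.028,"rx": 0,"ry": 0,"rz": 0,"claw": 220},{"x": 0,"y": 0,"z": -0.034,"rx": 0,"ry": 0,"rz": 0,"claw": 220},{"x": 0,"y": 0,"z": -0.034,"rx": 0,"ry": 0,"rz": 0,"claw": 220},{"x": 0,"y": 0,"z": -0.034,"rx": 0,"ry": 0,"rz": 0,"claw": 220}]'

```text
t: 6.18
tool_pos: [0.5645, -0.1743, 0.0887]
orientation: [0.443, -3.11, -0.0]
force: [0.3, 0.4, 0.7]
opening: 0.0259
gripper_force: 12.0
```

Another 2 mm down, then release.

>>> arm_command --targets '[{"x": 0,"y": 0,"z": -0.003,"rx": 0,"ry": 0,"rz": 0,"claw": 220},{"x": 0,"y": 0,"z": -0.003,"rx": 0,"ry": 0,"rz": 0,"claw": 220},{"x": 0,"y": 0,"z": -0.003,"rx": 0,"ry": 0,"rz": 0,"claw": 170},{"x": 0,"y": 0,"z": -0.003,"rx": 0,"ry": 0,"rz": 0,"claw": 120},{"x": 0,"y": 0,"z": -0.003,"rx": 0,"ry": 0,"rz": 0,"claw": 90},{"x": 0,"y": 0,"z": -0.003,"rx": 0,"ry": 0,"rz": 0,"claw": 90},{"x": 0,"y": 0,"z": -0.003,"rx": 0,"ry": 0,"rz": 0,"claw": 90}]'

```text
t: 6.77
tool_pos: [0.5647, -0.1743, 0.0875]
orientation: [-0.443, 3.11, -0.0]
force: [0.4, 0.2, 0.8]
opening: 0.053
gripper_force: 0.0
```

>>> arm_command --targets '[{"x": 0,"y": 0,"z": 0.04,"rx": 0,"ry": 0,"rz": 0,"claw": 50},{"x": 0,"y": 0,"z": 0.1,"rx": 0,"ry": 0,"rz": 0,"claw": 50},{"x": 0,"y": 0,"z": 0.17,"rx": 0,"ry": 0,"rz": 0,"claw": 50},{"x": 0,"y": 0,"z": 0.23,"rx": 0,"ry": 0,"rz": 0,"claw": 50},{"x": -0.06,"y": -0.018,"z": 0.24,"rx": 0,"ry": 0,"rz": 0,"claw": 50},{"x": -0.124,"y": -0.038,"z": 0.24,"rx": 0,"ry": 0,"rz": 0,"claw": 50},{"x": -0.124,"y": -0.038,"z": 0.24,"rx": 0,"ry": 0,"rz": 0,"claw": 50},{"x": -0.124,"y": -0.038,"z": 0.24,"rx": 0,"ry": 0,"rz": 0,"claw": 50},{"x": -0.124,"y": -0.038,"z": 0.24,"rx": 0,"ry": 0,"rz": 0,"claw": 50}]'

```text
t: 7.52
tool_pos: [0.5029, -0.1934, 0.2078]
orientation: [-0.442, 3.109, -0.0]
force: [0.4, 1.5, 0.5]
opening: 0.0749
gripper_force: 0.0
```

```bash
python3 - <<'E'
from w import *
c,p,P=shot("w5"); z=P[...,2]; g=cv2.cvtColor(p,cv2.COLOR_RGB2GRAY)
roi=(abs(P[...,0]-.504)<.11)&(abs(P[...,1]+.19)<.06)
m=roi&(z>.062)&(z<.069)&(g>150); print("deck",cv2.minAreaRect(P[m][:,:2].astype(np.float32)))
m=roi&(z>.084)&(z<.093)&(abs(P[...,0]-.503)<.035); print("tabs",cv2.minAreaRect(P[m][:,:2].astype(np.float32)),np.median(z[m]))
for n,x,y in(("new",.565,-.1745),("old",.4405,-.2115)):
    q=P[(abs(P[...,0]-x)<.02)&(abs(P[...,1]-y)<.02)&(z>.07)]; print(n,len(q),q[q[:,2]>.1].mean(0) if len(q) else 0,q[:,2].max() if len(q) else 0)
t,d=robot.read_camera("top"); P=cloud("top",d); z=P[...,2]
for n,x,y in(("new",.5655,-.174),("old",.4405,-.209)):
    q=P[(abs(P[...,0]-x)<.02)&(abs(P[...,1]-y)<.02)&(z>.07)&(z<.16)]; print("top",n,len(q),q[:,2].max() if len(q) else 0)
E
```

```text
7.5167 [ 0.5029 -0.1934  0.2078] [-4.4240e-01  3.1095e+00 -3.0000e-04] 0.0748906706997536
deck ((0.5030044317245483, -0.19382934272289276), (0.17603939771652222, 0.04608285427093506), 16.262420654296875)
tabs ((0.5029589533805847, -0.19394558668136597), (0.029618924483656883, 0.05202038958668709), 15.903282165527344) 0.08880437666008265
new 1029 [ 0.56036786 -0.17676795  0.11555677] 0.12627864218085486
old 1602 [ 0.43415413 -0.21391904  0.23616148] 0.3605710346916578
top new 14 0.12357407581568847
top old 91 0.13061792122349591
```

View pics/w5.png

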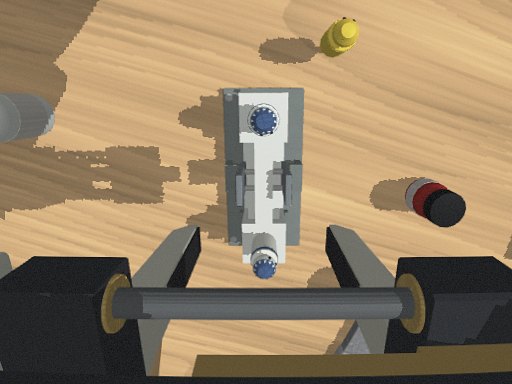

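The view shows both dolls upright in the cassette at (264,120) and (263,255). The new doll's head top is at 0.126, where about 0.125 means seated. The tool is aligned with the tabs, so I'm descending.

>>> arm_command --targets '[{"x": 0,"y": -0.001,"z": -0.07,"rx": 0,"ry": 0,"rz": 0,"claw": 50},{"x": 0,"y": -0.001,"z": -0.14,"rx": 0,"ry": 0,"rz": 0,"claw": 50},{"x": 0,"y": -0.001,"z": -0.2,"rx": 0,"ry": 0,"rz": 0,"claw": 50},{"x": 0,"y": -0.001,"z": -0.25,"rx": 0,"ry": 0,"rz": 0,"claw": 50},{"x": 0,"y": -0.001,"z": -0.286,"rx": 0,"ry": 0,"rz": 0,"claw": 50},{"x": 0,"y": -0.001,"z": -0.286,"rx": 0,"ry": 0,"rz": 0,"claw": 50},{"x": 0,"y": -0.001,"z": -0.286,"rx": 0,"ry": 0,"rz": 0,"claw": 50},{"x": 0,"y": -0.001,"z": -0.286,"rx": 0,"ry": 0,"rz": 0,"claw": 50}]'

```text
t: 8.28
tool_pos: [0.5039, -0.1941, 0.0658]
orientation: [-0.444, 3.109, -0.001]
force: [0.4, -0.4, 0.1]
opening: 0.0749
gripper_force: 0.0
```

>>> arm_command --targets '[{"x": 0,"y": 0,"z": 0,"rx": 0,"ry": 0,"rz": 0,"claw": 100},{"x": 0,"y": 0,"z": 0,"rx": 0,"ry": 0,"rz": 0,"claw": 125},{"x": 0,"y": 0,"z": 0,"rx": 0,"ry": 0,"rz": 0,"claw": 150},{"x": 0,"y": 0,"z": 0,"rx": 0,"ry": 0,"rz": 0,"claw": 170},{"x": 0,"y": 0,"z": 0,"rx": 0,"ry": 0,"rz": 0,"claw": 200},{"x": 0,"y": 0,"z": 0,"rx": 0,"ry": 0,"rz": 0,"claw": 220},{"x": 0,"y": 0,"z": 0,"rx": 0,"ry": 0,"rz": 0,"claw": 220},{"x": 0,"y": 0,"z": 0,"rx": 0,"ry": 0,"rz": 0,"claw": 220},{"x": 0,"y": 0,"z": 0,"rx": 0,"ry": 0,"rz": 0,"claw": 220},{"x": 0,"y": 0,"z": 0,"rx": 0,"ry": 0,"rz": 0,"claw": 220}]' --squeeze 30

```text
t: 9.12
tool_pos: [0.503, -0.1931, 0.0654]
orientation: [-0.444, 3.11, 0.002]
force: [-2.1, 5.7, 9.5]
opening: 0.0324
gripper_force: 30.1
```

>>> arm_command --targets '[{"x": 0,"y": 0,"z": 0,"rx": 0,"ry": 0,"rz": 0,"claw": 220},{"x": 0,"y": 0,"z": 0,"rx": 0,"ry": 0,"rz": 0,"claw": 220},{"x": 0,"y": 0,"z": 0,"rx": 0,"ry": 0,"rz": 0,"claw": 220},{"x": 0,"y": 0,"z": 0,"rx": 0,"ry": 0,"rz": 0,"claw": 220}]' --squeeze 18

```text
t: 9.45
tool_pos: [0.503, -0.1932, 0.0653]
orientation: [-0.444, 3.11, 0.002]
force: [-2.0, 5.0, 8.6]
opening: 0.0341
gripper_force: 18.1
```

```bash
python3 - <<'E'
from w import *
c,p,P=shot("w6"); s=robot.read_state(); print(s["force"],s["wrist_torque"],s["opening"],s["gripper_force"]); cv2.imwrite("pics/w6c.png",cv2.resize(p[80:340,130:390,::-1],None,fx=2.3,fy=2.3,interpolation=2))
E
```

```text
9.45 [ 0.503  -0.1932  0.0653] [-4.4350e-01  3.1096e+00  1.5000e-03] 0.034146615143401636
[-2.91524479  5.31159176  9.61484872] [ 1.0798584   0.43717689 -0.04059259] 0.03383964093344618 18.070270121097565
```

View pics/w6c.png

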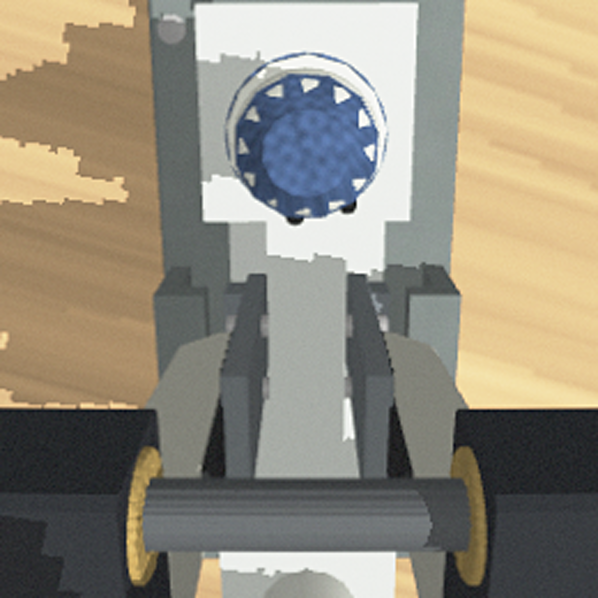

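The tabs are pinched in close to the spine. Lifting gently.

>>> arm_command --targets '[{"x": 0,"y": 0,"z": 0.005,"rx": 0,"ry": 0,"rz": 0,"claw": 220},{"x": 0,"y": 0,"z": 0.012,"rx": 0,"ry": 0,"rz": 0,"claw": 220},{"x": 0,"y": 0,"z": 0.022,"rx": 0,"ry": 0,"rz": 0,"claw": 220},{"x": 0,"y": 0,"z": 0.034,"rx": 0,"ry": 0,"rz": 0,"claw": 220},{"x": 0,"y": 0,"z": 0.046,"rx": 0,"ry": 0,"rz": 0,"claw": 220},{"x": 0,"y": 0,"z": 0.055,"rx": 0,"ry": 0,"rz": 0,"claw": 220},{"x": 0,"y": 0,"z": 0.06,"rx": 0,"ry": 0,"rz": 0,"claw": 220},{"x": 0,"y": 0,"z": 0.06,"rx": 0,"ry": 0,"rz": 0,"claw": 220},{"x": 0,"y": 0,"z": 0.06,"rx": 0,"ry": 0,"rz": 0,"claw": 220}]' --squeeze 25

```text
t: 10.25
tool_pos: [0.5028, -0.1939, 0.0947]
orientation: [-0.443, 3.11, -0.0]
force: [-0.7, -0.0, -4.2]
opening: 0.0334
gripper_force: 25.0
```

```bash
cat > lev.py <<'E'
from w import *
c,p,P=shot("lv"); s=robot.read_state(); print(s["force"],s["wrist_torque"],s["opening"],s["gripper_force"])
z=P[...,2]; g=p.min(2); dz=s["tool_pos"][2]-.065
m=(abs(P[...,0]-.5)<.1)&(abs(P[...,1]+.194)<.05)&(abs(z-.066-dz)<.012)&(g>150)&(P[...,0]<.5)
q=P[m]; A=np.c_[q[:,:2]-[.503,-.1935],np.ones(len(q))]; x=np.linalg.lstsq(A,q[:,2],rcond=None)[0]; print("deck plane",len(q),x,"expected",.066+dz)
h=P[(abs(P[...,0]-.44)<.03)&(abs(P[...,1]+.212)<.03)&(z>.1+dz)&(z<.14+dz)]; print("head old",len(h),h.mean(0),h[:,2].max()-x[2])
E
python3 lev.py
```

```text
10.25 [ 0.5028 -0.1939  0.0947] [-4.4330e-01  3.1098e+00 -4.0000e-04] 0.033407891605440845
[ 0.46390409  0.5150879  -2.83100387] [ 0.08005371 -0.04675663 -0.00658755] 0.03325851499639972 24.952157735824585
deck plane 7016 [0.00238839 0.00022621 0.0952952 ] expected 0.09539243421139791
head old 4025 [ 0.43860755 -0.21339217  0.14853019] 0.0739182967087765
```

Lifted and level. I'll go on to about 10 cm.

>>> arm_command --targets '[{"x": 0,"y": 0,"z": 0.01,"rx": 0,"ry": 0,"rz": 0,"claw": 220},{"x": 0,"y": 0,"z": 0.03,"rx": 0,"ry": 0,"rz": 0,"claw": 220},{"x": 0,"y": 0,"z": 0.055,"rx": 0,"ry": 0,"rz": 0,"claw": 220},{"x": 0,"y": 0,"z": 0.08,"rx": 0,"ry": 0,"rz": 0,"claw": 220},{"x": 0,"y": 0,"z": 0.105,"rx": 0,"ry": 0,"rz": 0,"claw": 220},{"x": 0,"y": 0,"z": 0.125,"rx": 0,"ry": 0,"rz": 0,"claw": 220},{"x": 0,"y": 0,"z": 0.138,"rx": 0,"ry": 0,"rz": 0,"claw": 220},{"x": 0,"y": 0,"z": 0.142,"rx": 0,"ry": 0,"rz": 0,"claw": 220},{"x": 0,"y": 0,"z": 0.142,"rx": 0,"ry": 0,"rz": 0,"claw": 220},{"x": 0,"y": 0,"z": 0.142,"rx": 0,"ry": 0,"rz": 0,"claw": 220}]'

```text
t: 11.13
tool_pos: [0.5025, -0.1938, 0.1651]
orientation: [0.443, -3.11, -0.0]
force: [-0.5, -0.1, -3.5]
opening: 0.0332
gripper_force: 25.0
```

>>> arm_command --targets '[{"x": 0,"y": 0,"z": 0,"rx": 0,"ry": 0,"rz": 0,"claw": 220},{"x": 0,"y": 0,"z": 0,"rx": 0,"ry": 0,"rz": 0,"claw": 220},{"x": 0,"y": 0,"z": 0,"rx": 0,"ry": 0,"rz": 0,"claw": 220},{"x": 0,"y": 0,"z": 0,"rx": 0,"ry": 0,"rz": 0,"claw": 220},{"x": 0,"y": 0,"z": 0,"rx": 0,"ry": 0,"rz": 0,"claw": 220},{"x": 0,"y": 0,"z": 0,"rx": 0,"ry": 0,"rz": 0,"claw": 220}]'

```text
t: 11.63
tool_pos: [0.5027, -0.1938, 0.1654]
orientation: [0.443, -3.11, -0.0]
force: [-1.0, 0.4, -4.4]
opening: 0.0334
gripper_force: 25.0
```

```bash
python3 lev.py; python3 - <<'E'
from h import *
p,d=robot.read_camera("side"); cv2.imwrite("pics/side9.png",cv2.resize(p[90:230,200:360,::-1],None,fx=4,fy=4,interpolation=2))
E
```

```text
11.6333 [ 0.5027 -0.1938  0.1654] [ 4.434e-01 -3.110e+00 -2.000e-04] 0.03344283017099191
[ 0.0056945  -0.64559726 -2.83778499] [ 0.04567721  0.03283475 -0.02751845] 0.033080910321256235 24.952402710914612
deck plane 7002 [1.89136867e-03 1.24077428e-04 1.65963475e-01] expected 0.16646667553871183
head old 4024 [ 0.43849905 -0.21329361  0.21926197] 0.07424111287814347
```

View pics/side9.png

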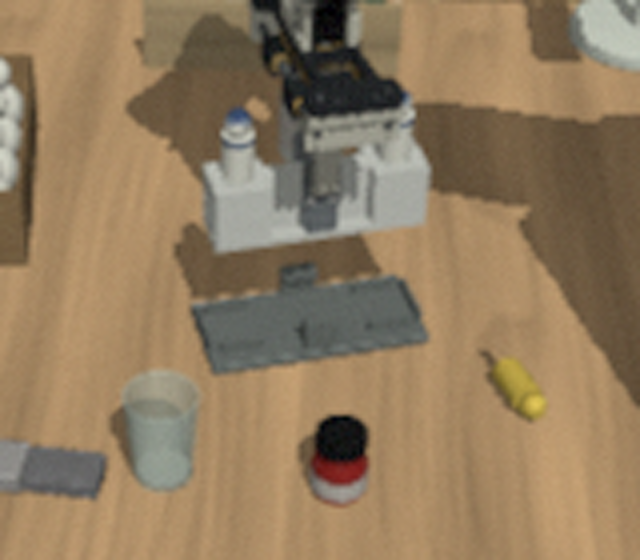

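The side view shows the cassette held level above the dock with both dolls seated at (238,145) and (405,130). I'm handing it in.

```bash
python3 -c "
from plant import robot
print(robot.close_job())"
```

```text
the job is handed in; nothing more can be done
None
```

The job is handed in, with no verdict returned: the loose doll sits in the empty hole, and the cassette is held by its pinched catches, level and still, about 10 cm above the dock with both dolls seated.

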